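Hook a dropped bracket out from behind the guard and bed it in the parts bay

ROBOT

A 6-joint arm with a two-finger parallel gripper is mounted at the origin on the work surface. World frame = base frame: x ahead of the robot, y to its left, z up, the work surface at z = 0. Lengths are in m, angles in degrees, forces in N, time in s.
With the tool pointing down it reaches from about 0.4 to 0.825 m from the base axis. Payload 7 kg.
Tool frame: the origin (TCP) lies on the centre line of the jaws, within the pads' length; the fingertips stand 19 mm ahead of it and the grasp point (between the pads) is the TCP (r.tip_extent is the distance from the TCP to the fingertips, in m); z points along the fingers, y is the line along which they close (so a half turn about z gives the same grasp; the last joint's range is limited). The gripper opens to 88 mm and grips with 3 to 60 N. Pads are 19 mm wide; open, the fingers measure 130 mm over their backs; the gripper's body (78 mm by 193 mm) begins 47 mm behind the grasp point.
Start: joints at [81.939, 20.546, 0.682, 0, -70.136, -16.507], TCP at [0.281, 0.614, 0.221] pointing down, gripper open.
Joint ranges: [-176.03, 176.03], [-82.01, 121.73], [-58.28, 71.71], [-173.87, 95.51], [-174.79, -0.11], [-173.66, 173.66]. Speed limits (degrees/s): [136.94, 136.94, 172.46, 180, 180, 180].

INTERFACE

Orientations are given as [roll, pitch, yaw] about the fixed x, y, z axes, in that order (R = Rz(yaw) Ry(pitch) Rx(roll)).
In Python, from plant import r gives the robot as it stands. The module is installed in compiled form; this text tells all that it offers.
- The arm moves only by the tool jog_arm, never from a script. Its argument "deltas" is a list that holds one entry, the list of rows, each a list of 5 numbers: the opening, from -1 (shut) to 1 (fully open), then the shift along the world's x, y, z in cm, then the turn about the world's z in rad. In form: [[[claw, dx, dy, dz, turn], ...]]. A call has 1 to 8 rows; each row shifts and turns the commanded pose from where the row before left it; what a row does not reach is not made up. A row lasts 1/8 s, in which the tool goes at most 62.5 mm and 10.7 degrees, less where a joint would pass 70% of its speed; a pose out of reach is approached as far as the arm can. A call with a gripper value outside its range is refused whole. The fingers move at their own pace and stop on an object; "force" is the grip in N (left out, the last holds). Time passes only in rows, so rows that do not move let the fingers close. It gives the time, the measured TCP pose, the force, the opening and the grip force at its end, in the units of the state.
- r.get_state(): the state, without advancing time (a new reading comes with each control period).
- r.capture(name): name is "scene" or "top" or "wrist"; returns the picture (384x512x3 uint8, blue, green, red); there is no depth.
- r.camera_info(name): a dict with "fx", "fy", "cx", "cy" (pixels), "k1" (the pictures are not rectified: a ray, as slopes to the right and down, at radius r is drawn at 1 + k1 r^2 times it, then the intrinsics apply), "view" (4x4, takes a point from world to camera coordinates). Camera axes: x right, y up, looking along -z (the intrinsics and any distortion apply to the point x, -y, -z); pixel columns grow to the right and rows downward; lengths in m; the calibration is good to about 2 mm. A picture is of the moment at which its call begins: read the wrist's pose just before it. camera_info takes no time and is no camera call; for the wrist camera it gives the pose at the moment of the call.
- r.close_job(): hands the job in; it is judged then, once.
The state is a dict: "time_s": time; "joints": joint angles; "qd": joint speeds; "joint_torque": joint torques, N m; "tcp_pos": TCP position; "eef_rot": TCP orientation; "contact_force": force on the tool from outside, world axes, zero at the start; "moment": the same for the moment, N m; "gripper_width": finger opening in m; "gripper_force": force on a finger pad.
Only numpy, scipy, OpenCV 4.12 (cv2) and the standard library are available. Lean on these libraries where they do the work, as an engineer would, in place of code of your own. Each camera call takes 0.05 s, during which the arm holds its last target. There are 200 camera calls.

TASK

A brass angle bracket has dropped behind the fixed bar guard on the viscometer bench. Take the hooked rod from its black mat, reach in through the guard's open end, drop the hook's tip into the bracket's eye and draw the bracket along the bench into the blue parts bay, and bed its straight front edge flush against the black stop with a steady pull of about 11 newtons; then unhook it and lay the rod back down flat on the mat. Keep your fingers off the bracket, do not lean on the guard or strain the bracket by pulling much harder, and leave the glass beaker, the steel rotor and the jar alone.

Things in the scene. Friction and masses are not known exactly. Their poses are not given: they have to be found in the camera images.
- hook: Hooked rod, 0.2 kg. Orange handle block 100 (x) x 22 (y) x 40 mm high, upright on the mat; a steel rod 8 mm thick leaves its +x end, axis 34 mm above the underside, and 310 mm from the handle's middle turns straight down as a pin. Origin: centre of the handle's underside; +x towards the pin, z up. Balances about 20 mm from the origin towards the pin: grip across the 22 mm near the middle.
- hook_tip (a point): Lowest point of the hook's down-turned pin (8 mm thick, round end): x = 310, y = 0, z = 1 mm in the hook's frame, so almost level with the handle's underside.
- bracket: Loose brass angle bracket, about 0.14 kg: flat plate 60 (x) x 40 (y) x 12 mm with an upright flange 4 mm thick, 28 mm tall in all, across its +x end. Origin: centre of the underside. The straight front edge is the -x end. It lies flat under the guard, front edge turned up to 0.7 rad either side of the open end. It slides with ordinary friction and trails behind the hook when drawn.
- bracket_eye (a point): Middle of the bracket's eye, an 18 x 18 mm square hole right through the plate, at the plate's upper face (x = -12, z = 12 mm in the bracket's frame). The bar between eye and front edge is 9 mm thick.
- bracket_edge (a point): Middle of the bracket's straight front edge (the face at x = -30 mm), 6 mm above the underside. The stop's face is grippy: a bracket that meets it askew can jam on one corner until the pull is eased and the pin shifted sideways in the eye. The rod passes above stop and side walls when the handle is down near the bench.
- guard: Fixed bar guard, 265 deep (x), 180 wide (y), 90 mm high: white panels at its +x end and +y side, posts along its -y side, seven bars along x over the top, undersides 85 mm above the bench, 24 mm gaps. Origin: on the bench, middle of the open -x end (166 mm wide, 84 mm high inside); +x runs inward. A fixed hub 52 mm across, 68 mm high stands inside at x = 225, y = 0 mm.
- bay: Fixed parts bay before the open end: black rigid stop 84 wide, 16 high, 12 mm thick; blue side walls 14 mm high, 58 mm apart inside, up to 50 mm out from the stop, then flaring to 88 mm apart at 76 mm. No floor. Origin: on the bench, middle of the stop's face; +x leads out of the mouth towards the guard. Home: bracket_edge at x = 0, bracket's axes along the bay's.
- mat: Fixed black mat 440 (x) x 90 (y) x 3 mm on the bench. Origin: centre of its underside, long axis x. The hook starts on it with its +x roughly along the mat's +x.
- beaker: Open glass beaker, 84 mm across, 110 mm high, loose bystander. Origin: centre of its underside.
- rotor: Steel measuring rotor, a cylinder 38 mm across, 62 mm high with its shaft, loose bystander. Origin: centre of its underside.
- jar: Small jar with blue cap, 56 mm across, 60 mm high, loose bystander. Origin: centre of its underside.
Not all that is in view belongs to the job. Leave any purple or red look-alike of the bracket alone.

How it is judged:
By the outcome, as a careful person would: the job done as asked, in the order asked, and still so for the second after the job is handed in, with the robot touching nothing.
It also fails if it takes over 67 s, if anything falls off the work surface, if the arm or the gripper's body presses on something with over 40 N, if the wrist force passes 120 N, or if a joint passes its speed limit or range.

## Working session

There is one attempt and no reset: what is moved stays moved. The work goes in short steps, Python scripts to look and compute and a tool call to move; the robot and the scene stay as the last step left them, time stands still between calls to the robot, and variables do not carry over. Pictures are saved under pics/ and viewed, at most 10 in all, crops included, and the job is handed in when it is done.

Besides the shell and the picture viewer there is one more tool, called after "Call:" by a JSON object that holds its "method" and its "body", one argument or row to a line. jog_arm: Moves the arm, as the interface text tells. Its arguments: {"type":"object","properties":{"deltas":{"type":"array"},"force":{"type":"number"}},"required":["deltas"]}

```bash
mkdir -p pics
cat > h.py <<'E'
import numpy as np, cv2
from plant import r
def ray(ci,u,v):
    x=(u-ci["cx"])/ci["fx"]; y=(v-ci["cy"])/ci["fy"]; xd,yd=x,y
    for _ in range(20):
        s=1+ci["k1"]*(x*x+y*y); x,y=xd/s,yd/s
    V=np.array(ci["view"]); R=V[:3,:3]; t=V[:3,3]
    return -R.T@t, R.T@np.array([x,-y,-1.])
def hit(ci,u,v,z):
    o,d=ray(ci,u,v); return o+d*(z-o[2])/d[2]
def proj(ci,p):
    V=np.array(ci["view"]); c=V[:3,:3]@np.array(p)+V[:3,3]
    x=c[0]/-c[2]; y=-c[1]/-c[2]; s=1+ci["k1"]*(x*x+y*y)
    return np.array([ci["fx"]*x*s+ci["cx"], ci["fy"]*y*s+ci["cy"]])
E
python3 - <<'E'
from h import *
for n in ("scene","top"):
    im=r.capture(n); cv2.imwrite(f"pics/{n}0.png",im)
    cv2.imwrite(f"pics/{n}0b.png",cv2.resize(im,(800,600),interpolation=cv2.INTER_CUBIC))
    ci=r.camera_info(n); print(n,[ci[k] for k in("fx","fy","cx","cy","k1")], hit(ci,256,192,0), ray(ci,256,192)[0])
s=r.get_state(); print(s)
E
```

```text
scene [481.76805692322694, 481.76805692322694, 253.96298067937232, 186.09368888177, -0.04844182995267572] [0.56252591 0.0975672  0.        ] [ 1.11841844 -0.41188687  0.92235209]
top [370.9666688712496, 370.9666688712496, 255.2950785426542, 190.97453557513643, -0.08261243875501521] [0.57911439 0.07839833 0.        ] [0.37302875 0.09024318 1.10221014]
{'time_s': 0.1, 'joints': array([ 8.19389318e+01,  2.05864488e+01,  6.39998843e-01, -1.60775202e-02,
       -7.01359326e+01, -1.65058572e+01]), 'qd': array([ 0.05271281, -0.07949015,  0.01392543, -0.01714749,  0.01368363,
        0.12405184]), 'joint_torque': array([-4.23403408e-04, -5.84160233e+01,  2.93750972e+01,  7.01531410e+00,
        1.01638897e-02, -5.79012908e-05]), 'tcp_pos': array([0.28049793, 0.61348204, 0.22003897]), 'eef_rot': array([ 1.79916718e+02, -8.91591229e-03, -2.45723928e+01]), 'contact_force': array([-0.48694982,  0.37476378,  0.4158878 ]), 'moment': array([-0.06855854, -0.01295183,  0.01585339]), 'gripper_force': 0.0, 'gripper_width': 0.08750685019269061}
```

View pics/top0b.png

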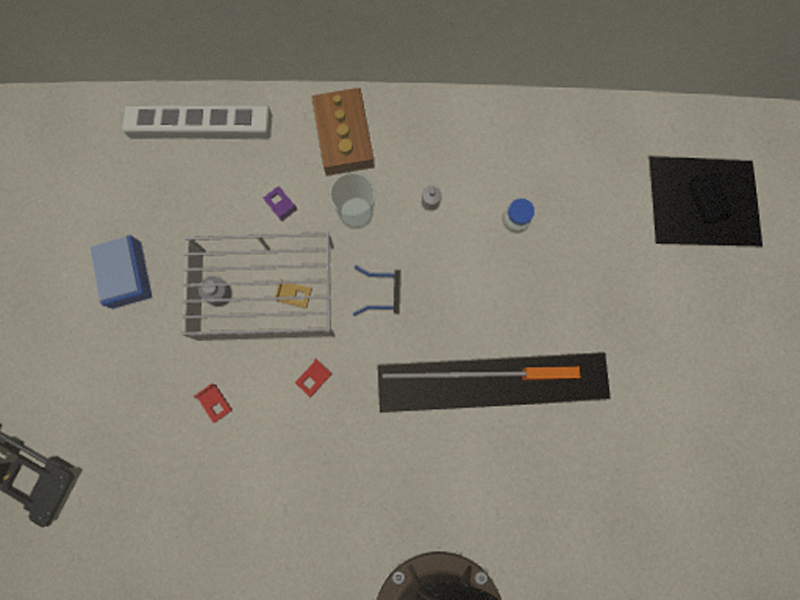

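View pics/scene0b.png

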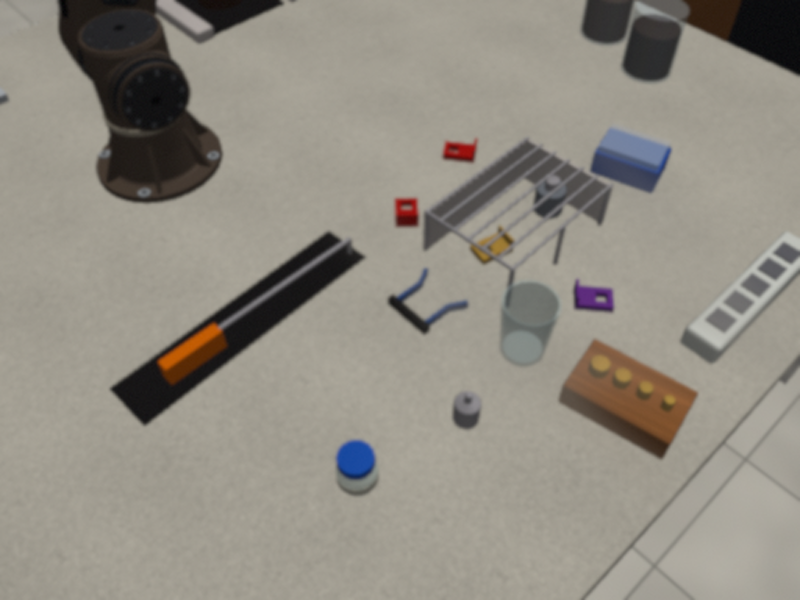

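The top view shows image up = +x and image left = +y. In the 800x600 view the guard is at (185-330, 235-340) and opens right, with the brass bracket at (295,294). The bay stop is at (397,292), the mat runs (378-610, 353-412), and the orange handle is at (552,373) with the rod to its left. The scene view confirms the pin end is on the guard side.

Run:
```python
from h import *
im=cv2.imread("pics/top0.png"); ci=r.camera_info("top"); hsv=cv2.cvtColor(im,cv2.COLOR_BGR2HSV)
H,S,V=[hsv[...,i].astype(int) for i in range(3)]
def comps(m,box,z,name,mn=15):
    x0,y0,x1,y1=[int(a*.64) for a in box]; mm=np.zeros(m.shape,np.uint8); mm[y0:y1,x0:x1]=m[y0:y1,x0:x1]
    cs,_=cv2.findContours(mm,cv2.RETR_CCOMP,cv2.CHAIN_APPROX_NONE)
    for c in cs:
        if cv2.contourArea(c)<mn: continue
        rc=cv2.minAreaRect(c); b=cv2.boxPoints(rc)
        P=np.array([hit(ci,u,v,z)[:2] for u,v in b])
        print(name,"area",cv2.contourArea(c),"px",np.round(rc[0],1),"c",np.round(P.mean(0),4),"corners",np.round(P,3).tolist())
comps((H<15)&(S>150)&(V>120),(500,350,600,400),.043,"handle")
comps((V<45),(370,345,620,420),.003,"mat")
comps((H>15)&(H<32)&(S>110),(265,270,325,315),.012,"bracket",5)
comps((V<60),(385,260,405,325),.016,"stop")
comps((H>100)&(H<125)&(S>90),(345,255,403,325),.014,"walls")
comps((H>105)&(S>150),(500,190,540,225),.06,"jarcap")
# guard posts/bars top: edges from 800-view
for n,u,v,z in (("gTR",330,235,.09),("gBR",330,333,.09),("gTL",186,237,.09),("gBL",185,333,.09),("rotor top",431,190,.062),("beaker rim",353,193,.11),("rodtip",384,376,.037)):
    print(n,np.round(hit(ci,u*.64,v*.64,z),3))
x0,y0=165,140; c=im[y0:y0+80,x0:x0+107]; cv2.imwrite("pics/c1.png",cv2.resize(c,(800,598),interpolation=cv2.INTER_CUBIC))
```

```text
handle area 205.0 px [353.5 238.5] c [ 0.4409 -0.2031] corners [[0.45, -0.152], [0.452, -0.254], [0.432, -0.254], [0.43, -0.152]]
mat area 1291.5 px [346.8 242.7] c [ 0.4308 -0.1947] corners [[0.463, -0.066], [0.484, -0.319], [0.397, -0.321], [0.379, -0.072]]
mat area 29.5 px [322.3 253.8] c [ 0.3975 -0.1197] corners [[0.402, -0.104], [0.413, -0.115], [0.393, -0.135], [0.382, -0.125]]
mat area 25.5 px [327.2 251.8] c [ 0.4035 -0.1346] corners [[0.404, -0.121], [0.417, -0.134], [0.403, -0.149], [0.39, -0.135]]
mat area 16.5 px [337.3 230.8] c [ 0.4659 -0.1656] corners [[0.468, -0.156], [0.476, -0.163], [0.464, -0.175], [0.456, -0.168]]
bracket area 30.5 px [187.5 194. ] c [0.5668 0.2831] corners [[0.572, 0.309], [0.573, 0.258], [0.561, 0.257], [0.56, 0.308]]
bracket area 90.5 px [187.  185.5] c [0.5927 0.286 ] corners [[0.603, 0.32], [0.604, 0.253], [0.583, 0.252], [0.581, 0.318]]
walls area 15.0 px [238.7 174.8] c [0.6281 0.1315] corners [[0.63, 0.169], [0.64, 0.167], [0.626, 0.094], [0.616, 0.096]]
gTR [0.68  0.209 0.09 ]
gBR [0.501 0.201 0.09 ]
gTL [0.672 0.473 0.09 ]
gBL [0.495 0.459 0.09 ]
rotor top [0.781 0.024 0.062]
beaker rim [0.754 0.168 0.11 ]
rodtip [0.43  0.106 0.037]
```

View pics/c1.png

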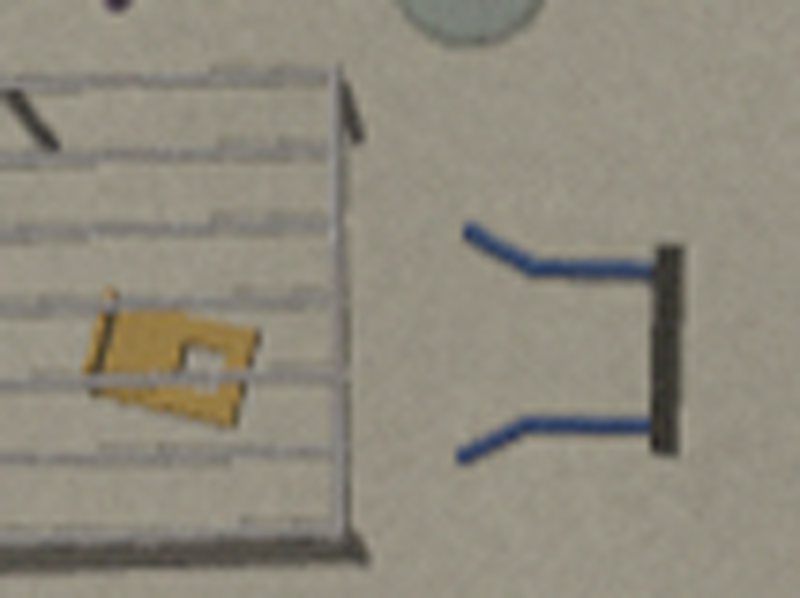

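The crop (7.477x, origin (165,140)) shows the bracket's front-edge corners at about (258,330) and (237,426), and the eye at about (205,368). The stop's guard-side face is at u≈655, v 245-453, and the inner wall edges are at v≈277 and 420.

```bash
python3 - <<'E'
from h import *
ci=r.camera_info("top")
def P(n,u,v,z,o=(165,140)):
    p=hit(ci,o[0]+(u+.5)/7.477-.5,o[1]+(v+.5)/7.477-.5,z); print(n,np.round(p*1000,1)); return p[:2]
a=P("br front far",258,330,.012);b=P("br front near",237,426,.012);e=P("eye",205,368,.012)
m=(a+b)/2; ax=(m-P("plate back far",117,308,.012)); print("edge len",np.linalg.norm(a-b),"mid",m)
n=np.array([b[1]-a[1],-(b[0]-a[0])]); print("front normal yaw",np.degrees(np.arctan2(n[1],n[0])),"eye-mid",(e-m)*1000)
s1=P("stop far",656,245,.016);s2=P("stop near",652,453,.016); P("stop back far",684,246,.016);P("stop back near",679,455,.016)
d=s1-s2; print("stop len",np.linalg.norm(d),"dir",np.degrees(np.arctan2(d[1],d[0])),"mid",(s1+s2)/2)
P("wall far in base",650,277,.014);P("wall far in bend",533,273,.014);P("wall near base",650,420,.014);P("wall near bend",525,417,.014)
P("flare far",468,240,.014);P("flare near",463,452,.014)
P("guard top open far",338,72,.09);P("guard near",340,540,.09)
im=cv2.imread("pics/top0.png"); hsv=cv2.cvtColor(im,cv2.COLOR_BGR2HSV).astype(int)
# hook: rod direction: bright-ish pixels over mat
for u in range(248,332,10):
    col=im[232:250,u].sum(1)/3.; w=np.clip(col-60,0,None); v=232+(w*np.arange(18)).sum()/w.sum(); print(u,np.round(hit(ci,u,v,.0385)[:2]*1000,1))
E
python3 - <<'E'
import cv2
im=cv2.imread("pics/top0.png"); c=im[220:270,235:400]
cv2.imwrite("pics/c2.png",cv2.resize(c,None,fx=4.8,fy=4.8,interpolation=cv2.INTER_CUBIC))
E
```

```text
br front far [598.9 249.9  12. ]
br front near [559.6 256.5  12. ]
eye [582.9 270.4  12. ]
plate back far [606.8 307.2  12. ]
edge len 0.03982084457633542 mid [0.57922524 0.25318438]
front normal yaw 80.4448587410519 eye-mid [ 3.67892983 17.26097267]
stop far [636.1  90.7  16. ]
stop near [551.3  90.7  16. ]
stop back far [635.9  79.4  16. ]
stop back near [550.7  80.   16. ]
stop len 0.08482368859484272 dir 0.008583176295543228 mid [0.59369042 0.09071219]
wall far in base [623.3  92.9  14. ]
wall far in bend [624. 140.  14.]
wall near base [564.9  91.8  14. ]
wall near bend [565.1 141.6  14. ]
flare far [637.2 166.6  14. ]
flare near [550.5 165.8  14. ]
guard top open far [683.4 212.8  90. ]
guard near [504.5 204.7  90. ]
248 [439.2  99.4]
258 [438.6  70.8]
268 [434.6  42.2]
278 [435.   13.7]
288 [435.9 -14.9]
298 [437.5 -43.6]
308 [438.  -72.3]
318 [ 438.9 -101.1]
328 [ 439.7 -130. ]
```

View pics/c2.png

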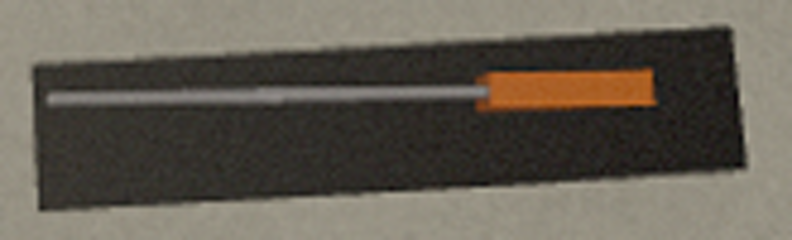

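The crop (4.8x, origin (235,220)) shows the rod from (47,99) to (480,92). The handle top spans (490-655, 70-105), and the mat corners are at (34,66), (728,28), (745,166) and (40,209).

Run:
```python
from h import *
ci=r.camera_info("top")
def P(n,u,v,z):
    p=hit(ci,235+(u+.5)/4.8-.5,220+(v+.5)/4.8-.5,z); print(n,np.round(p*1000,1)); return p[:2]
t=P("rod tip",47,99,.037);k=P("rod base",478,92,.037);d=t-k;print("yaw",np.degrees(np.arctan2(d[1],d[0])))
c=np.mean([P("h",*q,.043) for q in((490,72),(653,69),(656,104),(489,107))],0);print("handle c",c, "tip dist",np.linalg.norm(c-t), np.degrees(np.arctan2(*(t-c)[::-1])))
m=[P("m",*q,.003) for q in((34,66),(728,28),(745,166),(40,209))]
print("mat c",np.mean(m,0),"yaw",np.degrees(np.arctan2(*(m[0]-m[1])[::-1])),np.degrees(np.arctan2(*(m[3]-m[2])[::-1])))
# scene check of pin tip end & handle
hsv=cv2.cvtColor(cv2.imread("pics/scene0.png"),cv2.COLOR_BGR2HSV).astype(int)
s=r.camera_info("scene")
print("pred pin rod-end px(800)",proj(s,[t[0],t[1],.037])/.64, "eye px",proj(s,[.5829,.2704,.012])/.64,"handle top",proj(s,[*c,.043])/.64,"stop mid",proj(s,[.5937,.0907,.016])/.64)
w=r.camera_info("wrist");print(w["fx"],w["cx"],w["cy"],np.round(w["view"],3).tolist(),r.get_state()["tcp_pos"])
```

```text
rod tip [431.5 109.5  37. ]
rod base [ 439.8 -148.3   37. ]
yaw 91.84266248705049
h [ 451.4 -154.4   43. ]
h [ 454.5 -253.5   43. ]
h [ 433.6 -254.6   43. ]
h [ 430.6 -153.4   43. ]
handle c [ 0.44255071 -0.20397162] tip dist 0.3136984942983684 92.01456413468428
m [453.5 118.6   3. ]
m [ 483.8 -315.4    3. ]
m [ 398.2 -322.7    3. ]
m [366.7 112.9   3. ]
mat c [ 0.42555335 -0.10164269] yaw 94.00315218539548 94.13336949756186
pred pin rod-end px(800) [350.80485341 236.47125736] eye px [484.78597018 247.27190291] handle top [190.74737295 344.32983369] stop mid [410.4246478  307.22386489]
342.29346281402866 256.2979391334562 183.58314404668616 [[-0.416, -0.909, 0.003, 0.674], [0.866, -0.397, -0.303, 0.039], [0.276, -0.124, 0.953, -0.392], [0.0, 0.0, 0.0, 1.0]] [0.28049793 0.61348204 0.22003897]
```

Call:
{"method": "jog_arm", "body": {
  "deltas": [
    [[0.2,2.2,-5.2,0,-0.1385],[0.2,2.2,-5.2,0,-0.1385],[0.2,2.2,-5.2,0,-0.1385],[0.2,2.2,-5.2,0,-0.1385],[0.2,2.2,-5.2,0,-0.1385],[0.2,2.2,-5.2,0,-0.1385],[0.2,2.2,-5.2,0,-0.1385],[0.2,2.2,-5.2,0,-0.1385]]
  ],
  "force": 50
}}

```text
time_s: 1.1
tcp_pos: [0.4569, 0.1961, 0.2208]
eef_rot: [180.0, 0.0, -88.3]
contact_force: [0.7, 0.0, 0.2]
gripper_width: 0.0526
gripper_force: 0.0
```

Call:
{"method": "jog_arm", "body": {
  "deltas": [
    [[0.2,-0.2,-5.5,-1,0],[0.2,-0.2,-5.5,-1,0],[0.2,-0.2,-5.5,-1,0],[0.2,-0.2,-5.5,-1,0],[0.2,-0.2,-5.5,-2,0],[0.2,-0.2,-5.5,-2,0],[0.2,-0.2,-5.5,-2,0],[0.2,0,0,0,0]]
  ]
}}

```text
time_s: 2.1
tcp_pos: [0.4405, -0.1901, 0.1188]
eef_rot: [179.8, 0.0, -88.4]
contact_force: [0.2, 0.8, 0.8]
gripper_width: 0.0527
gripper_force: 0.0
```

Run:
```python
from h import *
w=r.camera_info("wrist"); im=r.capture("wrist"); cv2.imwrite("pics/w1.png",im)
hsv=cv2.cvtColor(im,cv2.COLOR_BGR2HSV).astype(int); m=((hsv[...,0]<15)&(hsv[...,1]>150)&(hsv[...,2]>100)).astype(np.uint8)
cs,_=cv2.findContours(m,0,2); c=max(cs,key=cv2.contourArea); rc=cv2.minAreaRect(c)
P=np.array([hit(w,*q,.043)[:2] for q in cv2.boxPoints(rc)])*1000; print(rc,np.round(P,1).tolist(),P.mean(0))
```

```text
((254.5, 167.0), (134.0, 31.0), 90.0) [[453.2, -255.9], [432.0, -256.5], [428.0, -155.6], [451.9, -155.0]] [ 441.28479015 -205.73490442]
```

View pics/w1.png

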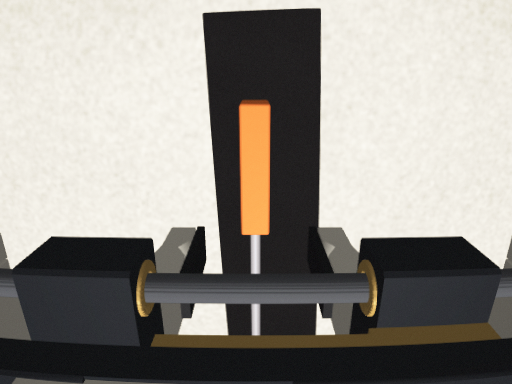

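The wrist view shows the handle centred between the open fingers at column 255 and well aligned with them. Descending to grip.

Call:
{"method": "jog_arm", "body": {
  "deltas": [
    [[0.2,0.05,0,-2.5,0],[0.2,0.05,0,-2.5,0],[0.2,0,0,-2.0,0],[0.2,0,0,-1.5,0],[0.2,0,0,-0.6,0],[-1,0,0,0,0],[-1,0,0,0,0],[-1,0,0,0,0]]
  ]
}}

```text
time_s: 3.15
tcp_pos: [0.4441, -0.1871, 0.0305]
eef_rot: [-179.9, -0.0, -88.0]
contact_force: [-0.0, 0.6, -0.6]
gripper_width: 0.0284
gripper_force: 0.0
```

Call:
{"method": "jog_arm", "body": {
  "deltas": [
    [[-1,0,0,0,0],[-1,0,0,0.7,0],[-1,0,0,1,0],[-1,0,0,1,0],[-1,0,0,1,0],[-1,0,0,1,0],[-1,0,0,0,0],[-1,0,0,0,0]]
  ]
}}

```text
time_s: 4.15
tcp_pos: [0.4435, -0.1871, 0.0767]
eef_rot: [180.0, 0.0, -88.1]
contact_force: [-0.7, 0.4, -1.4]
gripper_width: 0.0212
gripper_force: 49.8
```

Call:
{"method": "jog_arm", "body": {
  "deltas": [
    [[-1,2,0,0,-0.007],[-1,3,0,0,-0.007],[-1,3,0,0,-0.007],[-1,3,0,0,-0.007],[-1,2.0,0,0,-0.007],[-1,0.9,0,0,0],[-1,0,0,0,0],[-1,0,0,0,0]]
  ]
}}

```text
time_s: 5.15
tcp_pos: [0.5817, -0.1871, 0.0766]
eef_rot: [179.9, 0.0, -90.1]
contact_force: [-1.1, -0.9, -2.0]
gripper_width: 0.0213
gripper_force: 49.8
```

Run:
```python
from h import *
print(r.get_state()["tcp_pos"],r.get_state()["eef_rot"])
for n in("top","scene"):
    im=r.capture(n); cv2.imwrite(f"pics/{n}1.png",im); ci=r.camera_info(n)
    p=proj(ci,[.583,.108,.065]); print(n,p)
    x,y=(int(a) for a in p); x0,y0=x-50,y-37
    cv2.imwrite(f"pics/{n}1c.png",cv2.resize(im[y0:y0+75,x0:x0+100],(400,300),interpolation=cv2.INTER_CUBIC)); print(x0,y0)
a=cv2.imread("pics/top1c.png");b=cv2.imread("pics/scene1c.png");cv2.imwrite("pics/pair1.png",np.hstack([a,b]))
```

```text
[ 0.58165156 -0.18713137  0.07663749] [ 1.79949364e+02  1.14886469e-02 -9.00686713e+01]
top [245.9640368  186.27789158]
195 149
scene [265.01899634 177.13054224]
215 140
```

View pics/pair1.png

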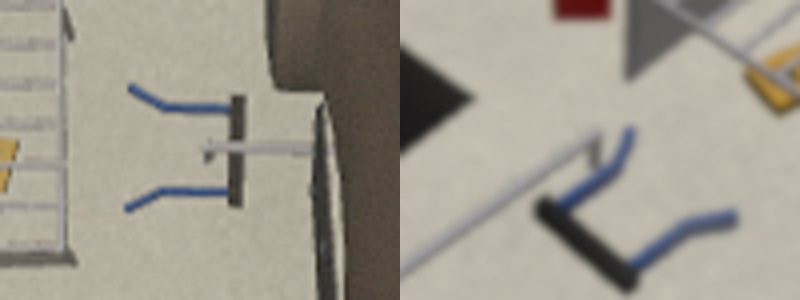

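The pair shows the rod's elbow at top-crop (205,148) (4x, origin (195,149)). In the scene crop the elbow is at (198,135) and the pin's lower end is at (196,165), with the pin free above the bay.

Run:
```python
from h import *
T=r.camera_info("top");S=r.camera_info("scene")
f=lambda u,v,o:(o[0]+(u+.5)/4-.5,o[1]+(v+.5)/4-.5)
e=f(205,148,(195,149)); print("elbow end top z.083",hit(T,*e,.083))
for n,q in(("elbow",(198,134)),("pin bottom",(196,166))):
    o1,d1=ray(T,*e);p=f(*q,(215,140));o2,d2=ray(S,*p)
    A=np.c_[d1,-d2];s=np.linalg.lstsq(A,o2-o1,rcond=None)[0]; print(n,o1+d1*s[0],o2+d2*s[1],"z.05 plane",hit(S,*p,.05),"z.087",hit(S,*p,.087))
for tip in ([.5817,.1078,.05],[.584,.1078,.05],[.5817,.1078,.083]): print(tip,[np.round((proj(T,tip)-(195,149))*4+1.5),np.round((proj(S,tip)-(215,140))*4+1.5)])
```

```text
elbow end top z.083 [0.58121831 0.10798262 0.083     ]
elbow [0.58205747 0.10805412 0.07889182] [0.58111436 0.10672602 0.07867606] z.05 plane [0.56285171 0.12435337 0.05      ] z.087 [0.58641556 0.10160924 0.087     ]
pin bottom [0.58687718 0.1084648  0.05529653] [0.58327099 0.10332764 0.0544705 ] z.05 plane [0.58051442 0.10598153 0.05      ] z.087 [0.60332912 0.08401663 0.087     ]
[0.5817, 0.1078, 0.05] [array([206., 157.]), array([200., 166.])]
[0.584, 0.1078, 0.05] [array([206., 153.]), array([202., 168.])]
[0.5817, 0.1078, 0.083] [array([205., 147.]), array([200., 129.])]
```

Call:
{"method": "jog_arm", "body": {
  "deltas": [
    [[-1,0,1,-1,0],[-1,0,2.5,-1,0],[-1,0.1,3,0,0],[-1,0.1,3,0,0],[-1,0,3,0,0],[-1,0,2.5,0,0],[-1,0,1.5,0,0],[-1,0,0,0,0]]
  ]
}}

```text
time_s: 6.25
tcp_pos: [0.5845, -0.0212, 0.0567]
eef_rot: [180.0, 0.0, -90.0]
contact_force: [-0.3, -0.7, -1.5]
gripper_width: 0.0211
gripper_force: 49.8
```

Run:
```python
from h import *
s=r.get_state();print(s["tcp_pos"],s["contact_force"])
o={"top":(165,160),"scene":(270,115)}
L=[]
for n in("top","scene"):
    im=r.capture(n); cv2.imwrite(f"pics/{n}2.png",im); x0,y0=o[n]
    L.append(cv2.resize(im[y0:y0+60,x0:x0+60],(400,400),interpolation=cv2.INTER_CUBIC)); 
    ci=r.camera_info(n)
    for p in ([.583,.2705,.012],[.583,.2705,.03],[.583,.2705,.067]): print(n,np.round((proj(ci,p)-o[n])*6.667+3))
cv2.imwrite("pics/pair2.png",np.hstack(L))
```

```text
[ 0.58448521 -0.02115197  0.05667205] [-0.30812723 -0.69094716 -1.53228063]
top [183. 195.]
top [176. 187.]
top [163. 170.]
scene [272. 291.]
scene [276. 259.]
scene [284. 191.]
```

View pics/pair2.png

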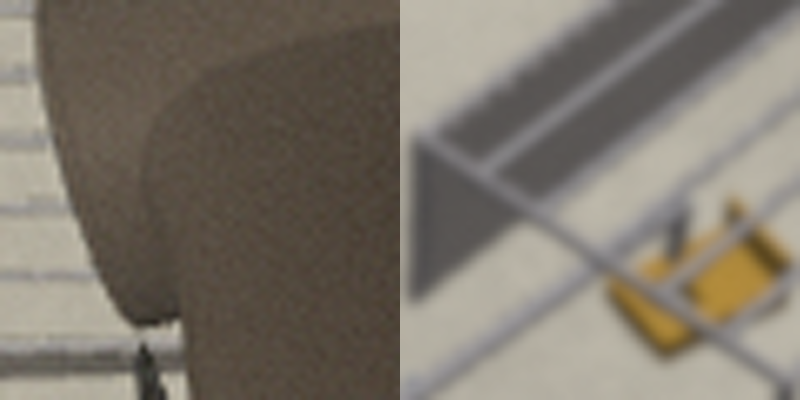

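Run:
```python
from h import *
ci=r.camera_info("scene"); o=(270,115)
a=np.radians(80.4); R=np.array([[np.cos(a),-np.sin(a)],[np.sin(a),np.cos(a)]])
m=np.array([.5829,.2704])-R@[-.012,0]
for n,p,z in(("front L",(-.03,.02),.012),("front R",(-.03,-.02),.012),("front R bot",(-.03,-.02),0),("front L bot",(-.03,.02),0),("flange top L",(.03,.02),.028),("flange top R",(.03,-.02),.028),("eye c",(-.012,0),.012),*[("eye",(-.012+i*.009,j*.009),.012) for i in(-1,1) for j in(-1,1)]):
    q=m+R@p; print(n,np.round(np.append(q,z),3),np.round((proj(ci,np.append(q,z))-o)*6.667+3))
for u,v,z in((212,283,.012),(265,345,.012),(335,195,.028),(284,291,.012)):
    print(u,v,hit(ci,o[0]+(u-3)/6.667,o[1]+(v-3)/6.667,z))
```

```text
front L [0.56  0.256 0.012] [203. 279.]
front R [0.6   0.249 0.012] [266. 342.]
front R bot [0.6   0.249 0.   ] [263. 363.]
front L bot [0.56  0.256 0.   ] [201. 300.]
flange top L [0.57  0.315 0.028] [329. 189.]
flange top R [0.61  0.308 0.028] [393. 251.]
eye c [0.583 0.27  0.012] [271. 291.]
eye [0.59  0.26  0.012] [267. 315.]
eye [0.573 0.263 0.012] [239. 287.]
eye [0.593 0.278 0.012] [304. 296.]
eye [0.576 0.281 0.012] [276. 268.]
212 283 [0.5640432  0.25676366 0.012     ]
265 345 [0.60047249 0.24796143 0.012     ]
335 195 [0.57388838 0.31463702 0.028     ]
284 291 [0.58609671 0.27411566 0.012     ]
```

Scene crop shows the pin at (285,200)-(276,255), right above the eye near (280,292), consistent with prediction. Lowering gently.

Call:
{"method": "jog_arm", "body": {
  "deltas": [
    [[-1,0,0,-0.6,0],[-1,0,0,-0.6,0],[-1,0,0,-0.4,0],[-1,0,0,-0.3,0],[-1,0,0,-0.3,0],[-1,0,0,0,0]]
  ]
}}

```text
time_s: 7.1
tcp_pos: [0.5845, -0.0222, 0.0346]
eef_rot: [180.0, -0.0, -90.1]
contact_force: [-0.1, 0.7, -1.4]
gripper_width: 0.0211
gripper_force: 49.8
```

Call:
{"method": "jog_arm", "body": {
  "deltas": [
    [[-1,0,0,-0.3,0],[-1,0,0,0,0],[-1,0,-0.3,0,0],[-1,0,-0.3,0,0],[-1,0,-0.3,0,0],[-1,0,-0.3,0,0],[-1,0,-0.3,0,0],[-1,0,0,0,0]]
  ]
}}

```text
time_s: 8.1
tcp_pos: [0.5846, -0.0375, 0.0319]
eef_rot: [180.0, -0.0, -90.1]
contact_force: [-0.2, 0.2, -1.1]
gripper_width: 0.0212
gripper_force: 49.8
```

```bash
cat > br.py <<'E'
from h import *
import sys
ci=r.camera_info("scene"); im=r.capture("scene"); cv2.imwrite(sys.argv[1],im)
hsv=cv2.cvtColor(im,cv2.COLOR_BGR2HSV).astype(int)
m=((hsv[...,0]>13)&(hsv[...,0]<32)&(hsv[...,1]>110)&(hsv[...,2]>60)).astype(np.uint8); m[:100]=0; m[225:,300:]=0; m[:,:200]=0; m[:,350:]=0
ys,xs=np.nonzero(m); print("brass px",len(xs))
if len(xs):
    pts=np.c_[xs,ys]
    for n,w in (("lowest",ys),("left",-xs),("right",xs),("top",-ys)):
        p=pts[np.argmax(w)]; print(n,p,"z12",np.round(hit(ci,*p,.012)[:2]*1000,1),"z28",np.round(hit(ci,*p,.028)[:2]*1000,1))
s=r.get_state();print(np.round(s["tcp_pos"],4),np.round(s["contact_force"],2),s["time_s"])
E
python3 br.py pics/s3.png
```

```text
brass px 322
lowest [200 241] z12 [588.3 -98.4] z28 [ 597.6 -103.9]
left [200 228] z12 [560.3 -76.1] z28 [570.1 -82. ]
right [324 155] z12 [599.4 305.1] z28 [608.5 292.5]
top [317 148] z12 [569.7 310.6] z28 [579.3 297.9]
[ 0.5846 -0.0374  0.0319] [ 0.62 -0.29 -1.56] 8.15
```

Call:
{"method": "jog_arm", "body": {
  "deltas": [
    [[-1,0.1,-0.5,0,0],[-1,0.15,-0.7,0,0],[-1,0.15,-0.7,0,0],[-1,0.15,-0.7,0,0],[-1,0.15,-0.7,0,0],[-1,0.15,-0.7,0,0],[-1,0.1,-0.7,0,0],[-1,0,-0.7,0,0]]
  ]
}}

```text
time_s: 9.15
tcp_pos: [0.5942, -0.0916, 0.0318]
eef_rot: [180.0, 0.0, -90.1]
contact_force: [-0.5, 0.8, -1.9]
gripper_width: 0.0213
gripper_force: 49.8
```

```bash
sed -i 's/m\[:,:200\]=0/m[:,:240]=0/' br.py; python3 br.py pics/s4.png
```

```text
brass px 258
lowest [294 181] z12 [608.3 184. ] z28 [617.3 173.5]
left [289 175] z12 [585.9 189.1] z28 [595.3 178.5]
right [311 165] z12 [600.4 254.4] z28 [609.5 242.7]
top [302 158] z12 [567.7 255.4] z28 [577.3 243.7]
[ 0.5941 -0.0923  0.0318] [ 0.94  0.17 -1.52] 9.2
```

Call:
{"method": "jog_arm", "body": {
  "deltas": [
    [[-1,0,-0.7,0,0],[-1,0,-0.7,0,0],[-1,0,-0.7,0,0],[-1,0,-0.7,0,0],[-1,0,-0.7,0,0],[-1,0,-0.7,0,0],[-1,0,-0.7,0,0],[-1,0,-0.7,0,0]]
  ]
}}

```text
time_s: 10.2
tcp_pos: [0.5941, -0.1476, 0.0319]
eef_rot: [-180.0, 0.0, -90.1]
contact_force: [1.1, 1.7, -2.5]
gripper_width: 0.0215
gripper_force: 49.8
```

Call:
{"method": "jog_arm", "body": {
  "deltas": [
    [[-1,0,-0.7,0,0],[-1,0,-0.7,0,0],[-1,0,-0.6,0,0],[-1,0,-0.4,0,0],[-1,0,-0.2,0,0],[-1,0,0,0,0]]
  ]
}}

```text
time_s: 10.95
tcp_pos: [0.5942, -0.1733, 0.0319]
eef_rot: [180.0, -0.0, -90.1]
contact_force: [0.3, -0.2, -2.5]
gripper_width: 0.0212
gripper_force: 49.8
```

```bash
python3 br.py pics/s5.png
```

```text
brass px 232
lowest [271 199] z12 [610.4 102.6] z28 [619.4  93.5]
left [265 193] z12 [587.  104.8] z28 [596.4  95.7]
right [288 187] z12 [611.8 159.3] z28 [620.7 149.3]
top [280 176] z12 [572.8 170.2] z28 [582.4 160. ]
[ 0.5942 -0.1732  0.0319] [ 0.14 -0.81 -2.8 ] 11.0
```

Run:
```python
from h import *
o={"top":(205,150),"scene":(245,155)}; L=[]
for n in o:
    im=r.capture(n) if n=="top" else cv2.imread("pics/s5.png"); x0,y0=o[n]
    L.append(cv2.resize(im[y0:y0+60,x0:x0+60],(400,400),interpolation=cv2.INTER_CUBIC))
cv2.imwrite("pics/pair5.png",np.hstack(L))
```

```text
(no output)
```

View pics/pair5.png

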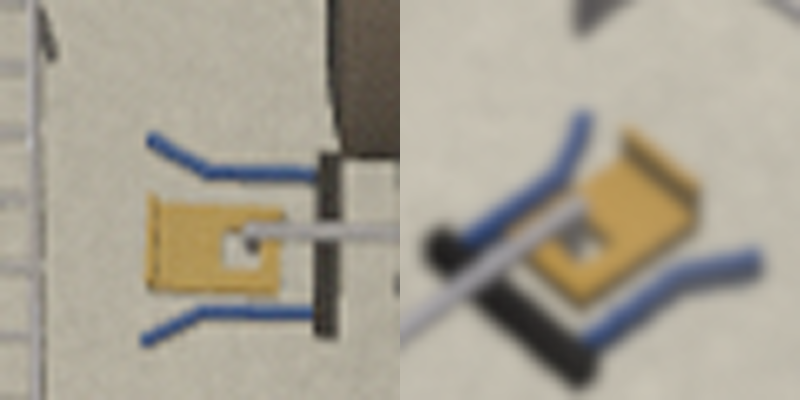

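The top crop shows the bracket in the bay mouth, front edge at u≈281 against the stop face at u≈318. It is askew by about 3-4° and a few mm toward -x, with the pin in the eye. I'll nudge the pin toward +x while creeping forward, then look again.

Call:
{"method": "jog_arm", "body": {
  "deltas": [
    [[-1,0.15,-0.1,0,0],[-1,0.15,-0.2,0,0],[-1,0.1,-0.2,0,0],[-1,0.1,-0.2,0,0],[-1,0,-0.1,0,0],[-1,0,0,0,0]]
  ]
}}

```text
time_s: 11.8
tcp_pos: [0.5991, -0.1813, 0.0318]
eef_rot: [180.0, -0.0, -90.1]
contact_force: [-0.1, -1.2, -1.4]
gripper_width: 0.021
gripper_force: 49.8
```

```bash
cat > tp.py <<'E'
from h import *
import sys
ci=r.camera_info("top"); im=r.capture("top"); cv2.imwrite(sys.argv[1],im)
K=8; x0,y0=205,150; big=cv2.resize(im[y0:y0+60,x0:x0+70],None,fx=K,fy=K,interpolation=cv2.INTER_CUBIC)
hsv=cv2.cvtColor(big,cv2.COLOR_BGR2HSV).astype(int)
br=((hsv[...,0]>12)&(hsv[...,0]<32)&(hsv[...,1]>100)&(hsv[...,2]>80))
W=lambda u,v,z:hit(ci,x0+(u+.5)/K-.5,y0+(v+.5)/K-.5,z)[:2]*1000
def fit(pts,z,n):
    w=np.array([W(u,v,z) for u,v in pts]); x=w[:,0];y=w[:,1]
    for _ in range(3):
        c=np.polyfit(x,y,1); e=abs(y-np.polyval(c,x)); k=e<max(1.,2*np.median(e)); x,y=x[k],y[k]
    print(n,"y at x594 %.1f"%np.polyval(c,594),"slope deg %.1f"%np.degrees(np.arctan(c[0])),"x range %.1f %.1f"%(x.min(),x.max()),len(x))
rows=[v for v in range(br.shape[0]) if br[v].sum()>40]; a,b=rows[0],rows[-1]
fit([(np.nonzero(br[v])[0].max(),v) for v in range(a+6,b-5)],.012,"front")
cols=np.nonzero(br.any(0))[0]; mid=range(cols[0]+25,cols[-1]-12)
up=np.array([W(u,np.nonzero(br[:,u])[0].min(),.012) for u in mid]);lo=np.array([W(u,np.nonzero(br[:,u])[0].max(),.012) for u in mid])
for n,q in(("far side",up),("near side",lo)):
    c=np.polyfit(q[:,1],q[:,0],1); print(n,"x at y110: %.1f  mean %.1f slope deg %.1f"%(np.polyval(c,110),q[:,0].mean(),np.degrees(np.arctan(c[0]))))
s=r.get_state();print(np.round(s["tcp_pos"],4),np.round(s["contact_force"],2),s["time_s"])
E
python3 tp.py pics/t6.png
```

```text
front y at x594 103.5 slope deg 26.5 x range 577.4 609.6 66
far side x at y110: 614.3  mean 613.3 slope deg -3.4
near side x at y110: 575.3  mean 574.8 slope deg -2.0
[ 0.5991 -0.1813  0.0319] [ 0.16 -0.04 -1.53] 11.85
```

Call:
{"method": "jog_arm", "body": {
  "deltas": [
    [[-1,0,-0.2,0,0],[-1,0,-0.2,0,0],[-1,0,-0.1,0,0],[-1,0,-0.1,0,0],[-1,0,0,0,0]]
  ]
}}

```text
time_s: 12.48
tcp_pos: [0.5992, -0.1873, 0.0319]
eef_rot: [-180.0, -0.0, -90.1]
contact_force: [-0.1, 0.8, -2.8]
gripper_width: 0.021
gripper_force: 49.8
```

Call:
{"method": "jog_arm", "body": {
  "deltas": [
    [[-1,0,-0.1,0,0],[-1,0,0,0,0],[-1,0,0,0,0]]
  ]
}}

```text
time_s: 12.85
tcp_pos: [0.5992, -0.1881, 0.0318]
eef_rot: [180.0, 0.0, -90.1]
contact_force: [0.2, 2.3, -2.8]
gripper_width: 0.0214
gripper_force: 49.8
```

```bash
python3 tp.py pics/t7.png
```

```text
front y at x594 95.9 slope deg 29.7 x range 578.3 610.1 66
far side x at y110: 614.6  mean 614.3 slope deg -1.8
near side x at y110: 575.7  mean 575.5 slope deg -1.1
[ 0.5992 -0.1881  0.0318] [ 0.86  1.52 -1.99] 12.9
```

Call:
{"method": "jog_arm", "body": {
  "deltas": [
    [[-1,0,-0.1,0,0],[-1,0,0,0,0],[-1,0,0,0,0]]
  ]
}}

```text
time_s: 13.28
tcp_pos: [0.5992, -0.1888, 0.0318]
eef_rot: [180.0, 0.0, -90.1]
contact_force: [0.1, 6.1, -2.8]
gripper_width: 0.0211
gripper_force: 49.8
```

Call:
{"method": "jog_arm", "body": {
  "deltas": [
    [[-1,0,-0.1,0,0],[-1,0,0,0,0],[-1,0,0,0,0]]
  ]
}}

```text
time_s: 13.65
tcp_pos: [0.5991, -0.189, 0.0315]
eef_rot: [180.0, 0.1, -90.1]
contact_force: [-1.0, 9.4, -3.3]
gripper_width: 0.0207
gripper_force: 49.8
```

```bash
cat >> tp.py <<'E'
# front corners, near vs far of rod; dark stop edge on same rows
dk=hsv[...,2]<75
for lo_,hi_ in((577,591),(604,611)):
    F=[];G=[]
    for v in range(a,b):
        u=np.nonzero(br[v])[0]
        if not len(u): continue
        u=u.max(); q=W(u,v,.012)
        if lo_<q[0]<hi_: F.append(q[1])
        d=np.nonzero(dk[v,250:400])[0]
        if lo_<q[0]<hi_ and len(d): G.append(W(250+d.min(),v,.016)[1])
    print("x",lo_,hi_,"front y %.1f"%np.median(F),"n",len(F),"stop dark y %.1f"%(np.median(G) if G else -1))
cv2.imwrite(sys.argv[1].replace(".png","c.png"),big)
E
python3 tp.py pics/t8.png
```

```text
front y at x594 94.8 slope deg 22.4 x range 578.3 610.3 61
far side x at y110: 614.8  mean 614.7 slope deg -0.5
near side x at y110: 575.9  mean 576.1 slope deg 0.9
[ 0.5991 -0.189   0.0315] [ 0.46  8.58 -4.07] 13.7
x 577 591 front y 91.9 n 37 stop dark y 90.0
x 604 611 front y 108.9 n 17 stop dark y -1.0
```

View pics/t8c.png

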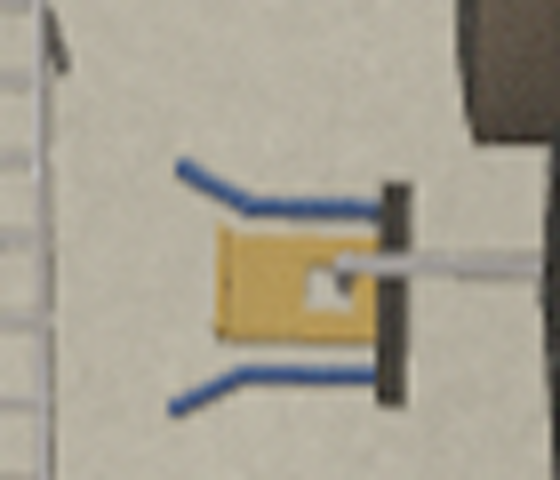

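The top crop shows the bracket square between the walls with its front edge against the stop (u≈378) and no visible gap. Bringing the pull up to about 11 N and holding it.

Call:
{"method": "jog_arm", "body": {
  "deltas": [
    [[-1,0,-0.06,0,0],[-1,0,0,0,0],[-1,0,0,0,0],[-1,0,0,0,0]]
  ]
}}

```text
time_s: 14.2
tcp_pos: [0.599, -0.1892, 0.0314]
eef_rot: [180.0, 0.1, -90.1]
contact_force: [0.4, 12.1, -2.5]
gripper_width: 0.0212
gripper_force: 49.8
```

Call:
{"method": "jog_arm", "body": {
  "deltas": [
    [[-1,0,0,0,0],[-1,0,0,0,0],[-1,0,0,0,0],[-1,0,0,0,0]]
  ]
}}

```text
time_s: 14.7
tcp_pos: [0.599, -0.1892, 0.0314]
eef_rot: [180.0, 0.1, -90.1]
contact_force: [0.4, 11.2, -3.4]
gripper_width: 0.0209
gripper_force: 49.8
```

Call:
{"method": "jog_arm", "body": {
  "deltas": [
    [[-1,0,0,0,0],[-1,0,0,0,0],[-1,0,0,0,0],[-1,0,0,0,0]]
  ]
}}

```text
time_s: 15.2
tcp_pos: [0.599, -0.1892, 0.0314]
eef_rot: [180.0, 0.1, -90.1]
contact_force: [0.5, 10.7, -3.4]
gripper_width: 0.0216
gripper_force: 49.8
```

```bash
python3 tp.py pics/t9.png
```

```text
front y at x594 95.1 slope deg 25.0 x range 578.3 610.2 63
far side x at y110: 614.8  mean 614.7 slope deg -0.6
near side x at y110: 575.9  mean 576.0 slope deg 0.9
[ 0.599  -0.1892  0.0314] [ 0.91 12.   -3.24] 15.25
x 577 591 front y 91.9 n 37 stop dark y 90.0
x 604 611 front y 108.9 n 17 stop dark y -1.0
```

Call:
{"method": "jog_arm", "body": {
  "deltas": [
    [[-1,0,0.1,0,0],[-1,0,0.1,0,0],[-1,0,0.1,0,0],[-1,0,0,0,0],[-1,-0.1,0.15,0,0],[-1,-0.15,0.15,0,0],[-1,-0.1,0.1,0,0],[-1,0,0,0,0]]
  ]
}}

```text
time_s: 16.25
tcp_pos: [0.5956, -0.1837, 0.0319]
eef_rot: [-180.0, -0.0, -90.0]
contact_force: [-0.3, 0.5, -2.0]
gripper_width: 0.0215
gripper_force: 49.8
```

```bash
python3 tp.py pics/t10.png
```

```text
front y at x594 92.8 slope deg 5.6 x range 578.3 596.2 42
far side x at y110: 614.7  mean 614.7 slope deg -0.2
near side x at y110: 575.9  mean 576.1 slope deg 1.1
[ 0.5956 -0.1837  0.0319] [ 0.29  1.16 -2.33] 16.3
x 577 591 front y 91.9 n 37 stop dark y 90.1
x 604 611 front y 91.6 n 17 stop dark y 89.4
```

Call:
{"method": "jog_arm", "body": {
  "deltas": [
    [[-1,0,0,0.4,0],[-1,0,0,0.5,0],[-1,0,0,0.8,0],[-1,0,0,1,0],[-1,0,0,1,0],[-1,0,0,0.8,0],[-1,0,0,0.3,0],[-1,0,0,0,0]]
  ]
}}

```text
time_s: 17.3
tcp_pos: [0.5956, -0.1837, 0.08]
eef_rot: [-180.0, 0.0, -90.1]
contact_force: [0.3, 0.6, -2.4]
gripper_width: 0.021
gripper_force: 49.8
```

Call:
{"method": "jog_arm", "body": {
  "deltas": [
    [[-1,-1.5,0,0,0.007],[-1,-2.5,0,0,0.007],[-1,-3,-0.1,0,0.007],[-1,-3,-0.1,0,0.007],[-1,-2.5,-0.1,0,0.007],[-1,-1.8,-0.05,0,0],[-1,-0.9,0,0,0],[-1,0,0,0,0]]
  ]
}}

```text
time_s: 18.3
tcp_pos: [0.4436, -0.1872, 0.0801]
eef_rot: [-180.0, -0.0, -88.0]
contact_force: [0.3, -0.9, -1.3]
gripper_width: 0.0216
gripper_force: 49.8
```

```bash
python3 tp.py pics/t11.png
```

```text
front y at x594 91.8 slope deg -0.9 x range 578.3 613.5 93
far side x at y110: 614.8  mean 614.8 slope deg 0.1
near side x at y110: 575.8  mean 575.9 slope deg 0.7
[ 0.4443 -0.1873  0.0801] [ 1.01  0.67 -1.7 ] 18.35
x 577 591 front y 91.8 n 37 stop dark y 90.4
x 604 611 front y 91.3 n 18 stop dark y 89.1
```

Call:
{"method": "jog_arm", "body": {
  "deltas": [
    [[-1,0,0,-1,0],[-1,0,0,-1.2,0],[-1,0,0,-1.2,0],[-1,0,0,-0.7,0],[-1,0,0,-0.4,0],[-1,0,0,-0.2,0],[-1,0,0,0,0],[-1,0,0,0,0]]
  ]
}}

```text
time_s: 19.35
tcp_pos: [0.4439, -0.1872, 0.0332]
eef_rot: [-180.0, -0.0, -88.0]
contact_force: [-0.3, 0.5, -3.2]
gripper_width: 0.0214
gripper_force: 49.8
```

Call:
{"method": "jog_arm", "body": {
  "deltas": [
    [[-1,0,0,-0.15,0],[-1,0,0,0,0],[-1,0,0,0,0]]
  ]
}}

```text
time_s: 19.73
tcp_pos: [0.4437, -0.1873, 0.0314]
eef_rot: [-180.0, -0.0, -88.1]
contact_force: [-0.1, 0.4, -1.5]
gripper_width: 0.0212
gripper_force: 49.8
```

Call:
{"method": "jog_arm", "body": {
  "deltas": [
    [[-1,0,0,-0.1,0],[-1,0,0,0,0],[-1,0,0,0,0]]
  ]
}}

```text
time_s: 20.1
tcp_pos: [0.4437, -0.1872, 0.0304]
eef_rot: [-180.0, -0.0, -88.0]
contact_force: [-0.2, 0.5, -3.1]
gripper_width: 0.0212
gripper_force: 49.8
```

Call:
{"method": "jog_arm", "body": {
  "deltas": [
    [[-1,0,0,-0.07,0],[-1,0,0,0,0],[-1,0,0,0,0]]
  ]
}}

```text
time_s: 20.48
tcp_pos: [0.4437, -0.1873, 0.0302]
eef_rot: [-180.0, -0.0, -88.0]
contact_force: [-1.8, 0.7, 6.0]
gripper_width: 0.0214
gripper_force: 49.9
```

Call:
{"method": "jog_arm", "body": {
  "deltas": [
    [[-1,0,0,-0.05,0],[-1,0,0,0,0],[-1,0,0,0,0]]
  ]
}}

```text
time_s: 20.85
tcp_pos: [0.4438, -0.1873, 0.0301]
eef_rot: [-180.0, -0.0, -88.0]
contact_force: [-3.6, 2.7, 12.9]
gripper_width: 0.0212
gripper_force: 50.1
```

Seated on the mat. I'll ease off slightly, open partway, then rise.

Call:
{"method": "jog_arm", "body": {
  "deltas": [
    [[-1,0,0,0.1,0],[-1,0,0,0,0],[0.2,0,0,0,0],[0.2,0,0,0,0],[0.2,0,0,0,0],[0.2,0,0,0,0],[0.2,0,0,0.3,0],[0.2,0,0,0.8,0]]
  ]
}}

```text
time_s: 21.85
tcp_pos: [0.4434, -0.1872, 0.0413]
eef_rot: [180.0, 0.0, -88.1]
contact_force: [-0.7, 1.1, 0.3]
gripper_width: 0.0526
gripper_force: 0.0
```

Call:
{"method": "jog_arm", "body": {
  "deltas": [
    [[0.2,0,0,1.5,0],[0.2,0,0,2.5,0],[0.2,0,0,3,0],[0.2,0,-1,4,0],[0.2,0,-3,4,0],[0.2,0,-4,3,0],[0.2,0,-4,0,0],[0.2,0,0,0,0]]
  ]
}}

```text
time_s: 22.85
tcp_pos: [0.4434, -0.3091, 0.2218]
eef_rot: [-180.0, -0.0, -88.2]
contact_force: [0.6, 0.1, 0.3]
gripper_width: 0.0525
gripper_force: 0.0
```

```bash
python3 tp.py pics/t12.png
python3 - <<'E'
from h import *
im=r.capture("scene"); cv2.imwrite("pics/s12.png",im); t=cv2.imread("pics/t12.png")
cv2.imwrite("pics/fin.png",np.hstack([cv2.resize(im[90:300,30:410],(400,221*1)),cv2.resize(t[120:280,150:440],(400,221))]))
E
```

```text
front y at x594 92.0 slope deg -0.9 x range 578.3 613.1 92
far side x at y110: 614.7  mean 614.7 slope deg 0.0
near side x at y110: 575.9  mean 576.1 slope deg 0.7
[ 0.4431 -0.308   0.2214] [ 0.28  0.06 -0.1 ] 22.9
x 577 591 front y 92.1 n 37 stop dark y 90.1
x 604 611 front y 91.6 n 18 stop dark y 89.0
```

View pics/fin.png

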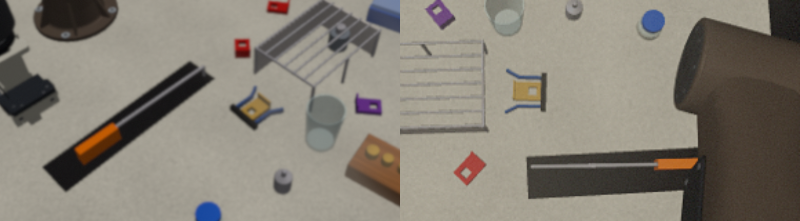

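The rod lies upright and flat on the mat, the bracket is square against the stop, and the bystanders have not moved.

```bash
python3 -c "
from plant import r
print(r.close_job())"
```

```text
the job is handed in; nothing more can be done
None
```

The bracket is in the bay, square against the stop after a steady pull of about 11 N; the rod is unhooked and back flat on the mat, and I handed the job in at about 23 s with the beaker, rotor and jar untouched.

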